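# Find and mark the high side of an eccentric roller on bench centres

### The job

Turn the wooden roller on its centres by the crank handle, gently, and watch the sprung plunger swing until the roller's high side faces it, with the plunger pushed in as far as the roller ever pushes it. Leave the roller there, let go of the handle, and then press the marker above the roller gently right down and release it, so that the roller is marked in that position and no other. Do not touch the plunger, and leave the cup, bottle and screwdriver where they are.

Things in the scene. Friction and masses are not known exactly. Their poses are not given: they have to be found in the camera images.
- jig: fixed bench-centres fixture; plywood base 200 x 200 x 20 mm. Origin: on the bench straight below the middle of the roller's level shaft, whose axis is 120 mm up. x: along the plunger, from roller to gauge block; y: along the shaft, crank at the -y end; z up. Base spans x -70 to 130, y -90 to 110 mm. Grey posts 50 (x) by 30 (y) mm at y = -65 and 65, tops 145 mm up
- roller_mid (a point): point on the shaft's axis in the middle of the pale wooden roller (60 mm across, 80 mm long along the jig's y), which sits 8 mm off the shaft's axis. The roller turns with the crank, endlessly both ways, and stays where it is left; the crank is fixed to it at an angle that differs each time, so the top of the swing may be at any crank position
- handle_grip (a point): where to grip the crank handle, on its axis, 138 mm along the jig's -y from roller_mid. The handle, a dark wooden sleeve 16 mm thick, y = -98 to -164 mm, lies parallel to the shaft, 40 mm from its axis, and spins on its pin. Turns with 2 to 5 N; a light grip (10 to 25 N) will do. Can be carried right round, gripper pointing down, fingers on its +x and -x sides. Crank arm at y = -90 mm
- plunger (a joint): travel of the gauge's sprung steel plunger (m), 0 fully out, growing as the roller pushes it in (along the jig's x, at shaft height; 0.6 N per mm). As the eccentric roller turns it swings smoothly, once per turn, between about 0.0035 and 0.019; about 0.5 mm below the top at 0.3 rad from it, 4 mm at 1 rad. The aluminium gauge block is at x = 65 to 95 mm, top 140 mm up
- plunger_end (a point): middle of the black knob (22 mm across) on the plunger's outer end, beyond the gauge block; it moves with the plunger. Not to be touched
- marker_top (a point): centre of the top face of the marker's black push head, 28 mm across, 212 mm above the bench when up, over the roller (18 mm along the jig's +y from its middle). Pressed straight down, springs back. The dark arm that carries it is 24 mm wide, its top 184 mm up, and runs to the +y post
- marker (a joint): how far the marker is pressed (m): 0 up, 0.009 fully down against its stop; takes 2 N to start and 6 N fully down
- cup: paper cup, 72 mm across, 90 mm high, a bystander; origin under its middle
- glue: white bottle, 44 mm across, 120 mm high, a bystander; origin under its middle
- driver: screwdriver about 200 mm long lying along the jig's y on the robot's side of the fixture, a bystander; origin under its middle

How it is judged:
On the way, in this order (a step that is already met when the one before it is completed fails the run):
1. the roller is turned until the plunger is pushed in to the top of its swing (value of joint plunger above 0.0184 m), for 0.2 s.
2. the marker is pressed right down with the roller standing at the top of its swing and the handle let go (value of joint marker above 0.0075 m and value of joint plunger above 0.0184 m and contact force between the fingers and handle below 0.1 N), for 0.1 s.
At the end, for the whole second after the job is handed in: the roller rests with the plunger within 0.5 mm of the top of its swing, and the marker is back up (value of joint plunger above 0.0184 m and value of joint marker below 0.001 m); the robot touches nothing.
It fails at once if the marker is pressed while the roller is not at the top of its swing (value of joint marker above 0.003 m and value of joint plunger below 0.0184 m).
It fails at once if the marker is pressed harder than 25 N (contact force between anything else and marker above 25 N).
It fails at once if the crank handle is forced: the fingers' forces on it add up to more than 70 N (contact force between the fingers and handle above 70 N).
It fails at once if the robot touches the plunger (contact force between any of the fingers, the arm and plunger above 0.5 N).
It fails at once if a bystander is moved (distance of any of cup, glue, driver from where it was at the start of the episode above 0.02 m).
It also fails if it takes over 72 s, if anything falls off the work surface, if the arm or the gripper's body presses on something with over 40 N, if the wrist force passes 120 N, or if a joint passes its speed limit or range.

### The arm

A 6-joint arm with a two-finger parallel gripper is mounted at the origin on the work surface. World frame = base frame: x ahead of the robot, y to its left, z up, the work surface at z = 0. Lengths are in m, angles in rad, forces in N, time in s.
With the tool pointing down it reaches from about 0.3 to 0.775 m from the base axis. Payload 14.6 kg.
Tool frame: the origin (TCP) lies between the finger pads; the fingertips stand 19 mm ahead of it and the grasp point (between the pads) is the TCP; z points along the fingers, y is the direction in which the jaws open and shut (so a half turn about z gives the same grasp; the last joint's range is limited). The gripper opens to 94 mm and grips with 3 to 60 N. Pads are 16 mm wide; open, the fingers measure 119 mm over their backs; the gripper's body (75 mm by 177 mm) begins 78 mm behind the grasp point.
Start: joints at [-1.41, 0.3, 1.521, -0, 1.321, -0.067], TCP at [0.124, -0.536, 0.224] pointing down, gripper open.
Joint ranges: [-3.03, 3.03], [-0.79, 2.21], [0.23, 2.52], [-1.04, 4.18], [0, 3.07], [-2.55, 2.55]. Speed limits (rad/s): [2.22, 2.22, 2.57, 3.14, 3.14, 3.14].

### API

Orientations are given as [roll, pitch, yaw] about the fixed x, y, z axes, in that order (R = Rz(yaw) Ry(pitch) Rx(roll)).
In Python, from station import telemetry, vision, ctrl gives the robot as it stands. The module is installed in compiled form; this text tells all that it offers.
- The arm moves only by the shell command python3 -m creep 'ROWS' [FORCE]. ROWS is JSON, a list of rows, each a list of 3 entries, a list of its own where there are three numbers: the shift along the tool's x, y, z in units of 50 mm (1.0 is 50 mm), then the turn about the tool's z in units of 8 degrees (1.0 is 8 degrees), then the opening, from 0 (shut) to 1 (fully open). In form: [[[tx, ty, tz], twist, gripper], ...]. A call has 1 to 12 rows; each row is the pose to reach, as a shift and turn from the pose commanded when the call began, along the tool's axes at that moment; what a row does not reach only later rows make up. A row lasts 1/10 s, in which the tool goes at most 50 mm and 8.59 degrees, less where a joint would pass 70% of its speed; a pose out of reach is approached as far as the arm can. A call with a gripper value outside its range is refused whole. The fingers move at their own pace and stop on an object; FORCE is the grip in N (left out, the last holds). Time passes only in rows, so rows that repeat a pose let the fingers close. It gives the time, the measured TCP pose, the force and the opening at its end, in the units of the state.
- telemetry.get_obs(): the state, without advancing time (a new reading comes with each control period).
- vision.camera(name): name is "side" or "top"; returns a dict with "img" (420x560x3 uint8, red, green, blue), "depth" (420x560 float32, m along the optical axis (not along the pixel's ray), 0 where there is no reading), "vertical_fov" (degrees; the focal length in pixels is half the picture's height over the tangent of half this angle, whatever the lens; pixels are square), "cx", "cy" (the principal point, pixels), "extrinsics" (4x4, takes a point from camera to world coordinates). Camera axes: x right, y down, z forward; pixel columns grow to the right and rows downward; lengths in m; the calibration is good to about 2 mm. A picture is of the moment at which its call begins.
- ctrl.hand_in(): hands the job in, once; it reports no verdict.
The state is a dict: "time_s": time; "qpos": joint angles; "joint_vel": joint speeds; "tau": joint torques, N m; "ee_pos": TCP position; "eef_rot": TCP orientation; "force": force on the tool from outside, world axes, zero at the start; "moment": the same for the moment, N m; "grip_width": finger opening in m.
Only numpy, scipy, OpenCV 4.12 (cv2) and the standard library are available. Lean on these libraries where they do the work, as an engineer would, in place of code of your own. Each camera call takes 0.05 s, during which the arm holds its last target.

## Working session

There is one attempt and no reset: what is moved stays moved. The work goes in short steps, Python scripts to look and compute and a shell command to move; the robot and the scene stay as the last step left them, time stands still between calls to the robot, and variables do not carry over. Pictures are saved under pics/ and viewed, and the job is handed in when it is done.

```bash
mkdir -p pics
cat > h.py <<'E'
import numpy as np, cv2
from station import telemetry, vision, ctrl
def snap(name,tag):
    c=vision.camera(name); np.savez(f'pics/{tag}.npz',**{k:np.array(v) for k,v in c.items()})
    cv2.imwrite(f'pics/{tag}.png',c['img'][:,:,::-1]); return c
def load(tag): return dict(np.load(f'pics/{tag}.npz'))
def crop(tag,x0,y0,x1,y1,s,out):
    im=cv2.imread(f'pics/{tag}.png')[y0:y1,x0:x1]; cv2.imwrite(f'pics/{out}.png',cv2.resize(im,None,fx=s,fy=s,interpolation=cv2.INTER_CUBIC))
def f(c): return c['img'].shape[0]/2/np.tan(np.radians(float(c['vertical_fov']))/2)
def pt(c,u,v,d=None):
    if d is None: 
        p=c['depth'][int(v)-1:int(v)+2,int(u)-1:int(u)+2]; d=np.median(p[p>0])
    F=f(c); return (c['extrinsics']@np.array([(u-c['cx'])/F*d,(v-c['cy'])/F*d,d,1]))[:3]
def ptz(c,u,v,z):
    a=pt(c,u,v,1.0); o=c['extrinsics'][:3,3]; return o+(a-o)*(z-o[2])/(a[2]-o[2])
def proj(c,p):
    q=np.linalg.inv(c['extrinsics'])@np.append(p,1); F=f(c); return q[0]/q[2]*F+c['cx'],q[1]/q[2]*F+c['cy']
E
python3 - <<'E'
from h import *
for n in('side','top'):
    c=snap(n,n+'0'); print(n,c['vertical_fov'],c['cx'],c['cy'],np.round(c['extrinsics'],3))
print(telemetry.get_obs())
E
```

```text
side 51.15577067745741 276.1368348867872 217.38133001005917 [[ 0.684 -0.586  0.434  0.303]
 [-0.729 -0.537  0.423 -0.145]
 [-0.015 -0.607 -0.795  0.687]
 [ 0.     0.     0.     1.   ]]
top 46.99717468373719 268.731953504815 215.006491403973 [[ 0.    -0.996  0.088  0.509]
 [-1.    -0.001 -0.007  0.153]
 [ 0.007 -0.088 -0.996  0.997]
 [ 0.     0.     0.     1.   ]]
{'time_s': 0.1, 'qpos': array([-1.40959087e+00,  3.00410937e-01,  1.52150330e+00,  8.86756609e-06,
        1.32073074e+00, -6.65851703e-02]), 'joint_vel': array([ 6.57558649e-04, -3.04453380e-03, -1.50623798e-03, -1.27479981e-03,
       -1.08133731e-03,  4.09481308e-05]), 'tau': array([ 1.16351348e-03, -5.32649231e+01, -3.53287303e+01,  7.09242490e-02,
        2.34777981e-02, -5.34850994e-05]), 'ee_pos': array([ 0.12417636, -0.53557522,  0.22395223]), 'eef_rot': array([-3.14054324e+00, -7.85874940e-05,  2.27788387e-01]), 'force': array([-1.15596837, -0.58580361, -0.36599963]), 'moment': array([ 0.03909669, -0.01315157,  0.00820242]), 'grip_width': 0.09399830183435869}
```

View pics/side0.png

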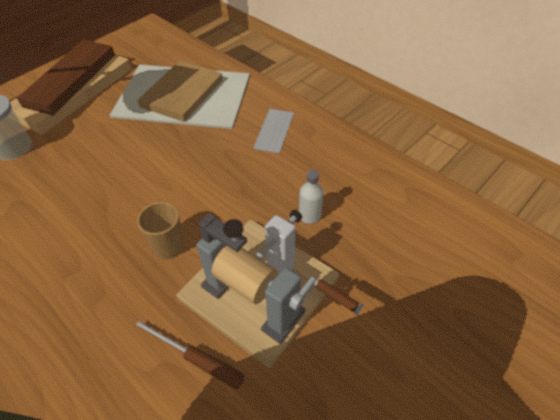

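View pics/top0.png

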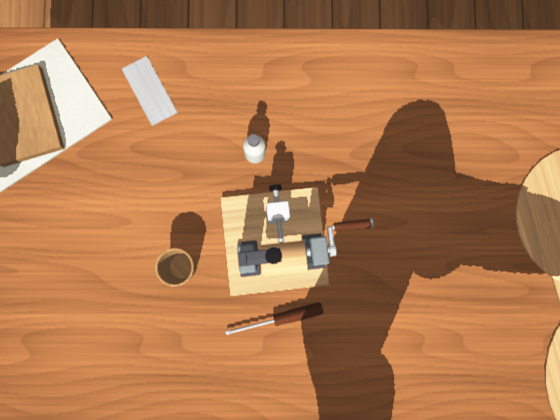

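The side view shows the jig around (262,280), with its knob at (295,216) and handle at (338,295). The top view shows the jig around (275,243), with the handle running from (333,226) to (372,223), the marker head at (273,255) and the knob at (275,189). I'll enlarge both.

Run:
```python
from h import *
crop('top0',215,175,385,305,4.6,'top0c'); crop('side0',170,190,370,340,4,'side0c')
```

```text
(no output)
```

View pics/top0c.png

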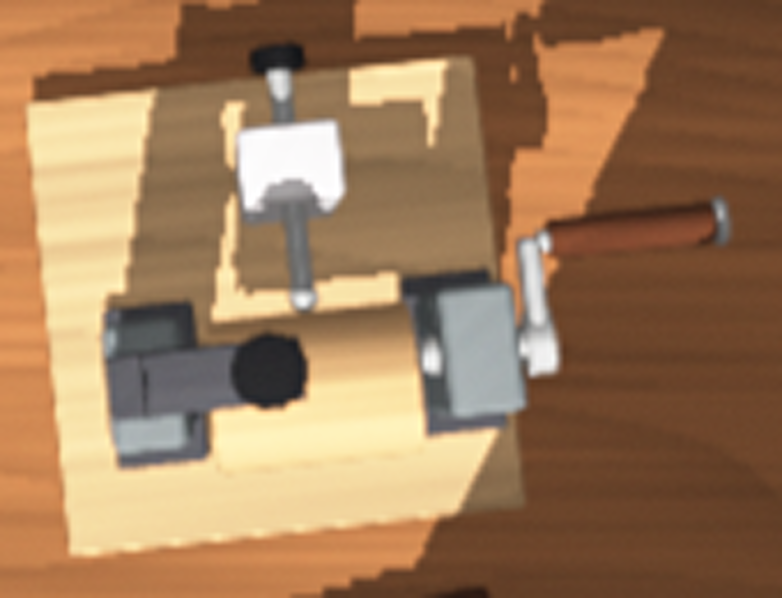

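View pics/side0c.png

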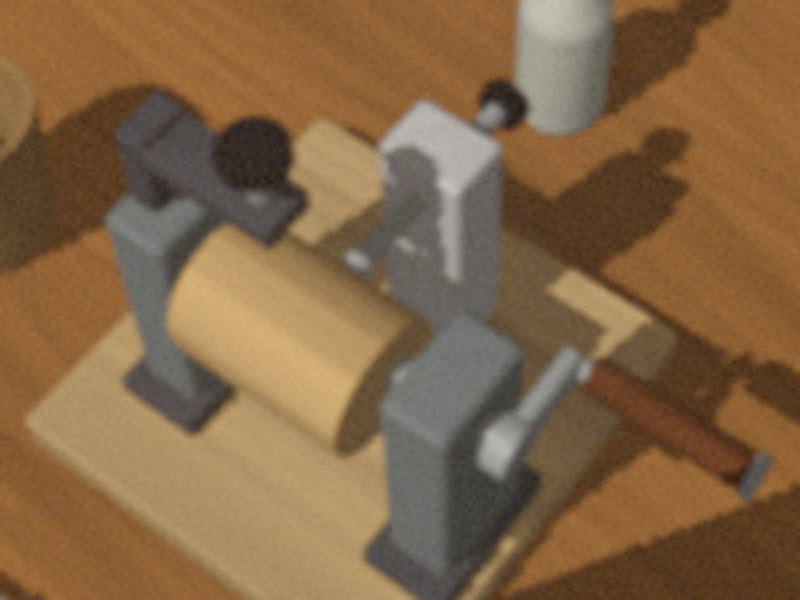

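```bash
cat > jig.py <<'E'
from h import *
from scipy.optimize import least_squares
def fit(prior=True):
    P=[];U=[]
    def add(c,x,y,z,u,v): P.append((x/1e3,y/1e3,z/1e3)); U.append((c,u,v))
    t=load('top0'); s=load('side0')
    for x,y,z,u,v in [(130,110,20,28,103),(130,-90,20,470,57),(-70,-90,20,523,505),(-70,110,20,70,555),
      (25,-50,145,437,290),(25,-80,145,513,283),(-25,-80,145,525,408),(-25,-50,145,452,418),(0,18,212,269,369)]:
        add('t',x,y,z,u/4.6+215,v/4.6+175)
    for x,y,z,u,v in [(-70,110,20,28,420),(0,18,212,253,152),(25,-50,145,463,315),(-25,-50,145,385,400),(25,-80,145,522,355),(-25,-80,145,440,440)]:
        add('s',x,y,z,u/4+170,v/4+190)
    def res(q):
        c,sn=np.cos(q[2]),np.sin(q[2]); r=[]
        for p,(k,u,v) in zip(P,U):
            w=[q[0]+c*p[0]-sn*p[1],q[1]+sn*p[0]+c*p[1],p[2]]
            a=proj(t if k=='t' else s,w); r+=[a[0]-u,a[1]-v]
        return np.array(r)
    r=least_squares(res,[0.5,0.1,0],loss='soft_l1'); return r.x,res(r.x).reshape(-1,2)
def T():
    q,_=fit(); c,s=np.cos(q[2]),np.sin(q[2])
    return np.array([[c,-s,0,q[0]],[s,c,0,q[1]],[0,0,1,0],[0,0,0,1]])
E
python3 - <<'E'
from jig import *
q,r=fit(); print(q,np.round(r,1)); M=T(); J=np.linalg.inv(M)
t=load('top0'); s=load('side0')
# handle: top crop ends (548,238) (720,222) ; depth points
for c,pts,k,o in[(t,[(570,235),(630,230),(690,226),(278,55),(269,369)],4.6,(215,175)),(s,[(620,385),(680,425),(730,455),(500,100),(253,152)],4,(170,190))]:
    for u,v in pts:
        p=pt(c,u/k+o[0],v/k+o[1]); print((u,v),np.round(p,4),'jig',np.round(1e3*(J@np.append(p,1))[:3],1))
E
```

```text
[0.51353586 0.12102137 0.10424063] [[-0.6 -0.4]
 [ 0.9 -0.4]
 [ 0.5  0.4]
 [-0.2  0. ]
 [-0.1 -0.4]
 [ 0.3 -0.7]
 [ 0.9  0.5]
 [-0.2  0.1]
 [ 0.3  0.4]
 [-1.6 -0.4]
 [-0.1 -0.9]
 [-0.8 -2.5]
 [-2.9  1.3]
 [ 1.6 -1.5]
 [ 0.8  3.3]]
(570, 235) [0.5649 0.0203 0.1312] jig [  40.6 -105.5  131.2]
(630, 230) [ 0.5669 -0.0031  0.1315] jig [  40.2 -129.   131.5]
(690, 226) [ 0.5685 -0.0268  0.1309] jig [  39.3 -152.7  130.9]
(278, 55) [0.6358 0.1344 0.131 ] jig [123.    0.6 131. ]
(269, 369) [0.5123 0.1394 0.2119] jig [  0.7  18.4 211.9]
(620, 385) [0.5646 0.0158 0.1298] jig [  39.8 -110.   129.8]
(680, 425) [ 0.5663 -0.0098  0.1305] jig [  38.9 -135.6  130.5]
(730, 455) [ 0.5692 -0.0295  0.13  ] jig [  39.7 -155.5  130. ]
(500, 100) [0.6326 0.1334 0.1278] jig [ 1.198e+02 -1.000e-01  1.278e+02]
(253, 152) [0.5106 0.1375 0.2124] jig [ -1.2  16.7 212.4]
```

The fit is good: the jig is at (0.5135, 0.121), yaw 0.104. The handle is at about jig x=40, z≈123, so the crank angle is about 4°. Next I'll fit the roller's offset from depth.

```bash
cat > roll.py <<'E'
from jig import *
import sys
M=T(); J=np.linalg.inv(M)
def cloud(c):
    F=f(c); v,u=np.mgrid[:420,:560]; d=c['depth']
    p=np.stack([(u-c['cx'])/F*d,(v-c['cy'])/F*d,d,np.ones_like(d)],-1)[d>0]
    return (p@(J@c['extrinsics']).T)[:,:3]*1e3
def roller(c):
    p=cloud(c); R=np.hypot(p[:,0],p[:,2]-120)
    m=(p[:,1]>-36)&(p[:,1]<-2)&(R<42)&(R>18)&(p[:,2]>95)&(p[:,2]<165)&~((p[:,0]>20)&(abs(p[:,1])<9))
    q=p[m]; r=least_squares(lambda a:np.hypot(q[:,0]-a[0],q[:,2]-120-a[1])-30,[0,0],loss='soft_l1')
    a=r.x; return m.sum(),a,np.hypot(*a),np.degrees(np.arctan2(a[1],a[0])),np.abs(r.fun).mean()
def handle(c):
    p=cloud(c); R=np.hypot(p[:,0],p[:,2]-120)
    m=(p[:,1]>-160)&(p[:,1]<-102)&(abs(R-40)<12)
    q=p[m]; r=least_squares(lambda a:np.hypot(q[:,0]-40*np.cos(a[0]),q[:,2]-120-40*np.sin(a[0]))-8,[np.median(np.arctan2(q[:,2]-120,q[:,0]))],loss='soft_l1')
    return m.sum(),np.degrees(r.x[0]),np.abs(r.fun).mean()
def knob(c):
    p=cloud(c); m=(abs(p[:,1])<12)&(p[:,0]>102)&(p[:,0]<145)&(abs(p[:,2]-120)<13)
    q=p[m]; return m.sum(),np.percentile(q[:,0],[5,25,50,75,95]).round(1)
if __name__=='__main__':
    for t in sys.argv[1:]:
        c=load(t); print(t)
        for fn in(roller,handle,knob):
            try: print(fn.__name__,fn(c))
            except Exception as e: print(fn.__name__,e)
E
python3 roll.py top0 side0
```

```text
top0
roller (np.int64(636), array([-7.51374274, -2.61726272]), np.float64(7.956531541695258), np.float64(-160.79523512458633), np.float64(0.926955219602544))
handle (np.int64(284), np.float64(4.5311794427310215), np.float64(0.9917355981575154))
knob (np.int64(106), array([103.9, 112.1, 118.3, 122.7, 126.7]))
side0
roller (np.int64(903), array([-6.22236634, -2.7922276 ]), np.float64(6.820145005791593), np.float64(-155.83229602431172), np.float64(0.6556551355313248))
handle (np.int64(461), np.float64(3.689022463970488), np.float64(1.0815187786894294))
knob (np.int64(143), array([108. , 117.9, 119.7, 123.3, 127. ]))
```

The roller's high side is at about -158° and the handle at 4°, so I need about +158°, over the top and ending on the robot's side. I'll work out the approach.

```bash
cat > go.py <<'E'
import sys
from jig import *
M=T(); yaw=1.5708+fit()[0][2]
def rel(pj,o=None,ps=None,verbose=1):
    o=o or telemetry.get_obs(); p0=o['ee_pos']; from scipy.spatial.transform import Rotation as R
    r=R.from_euler('xyz',o['eef_rot']).as_matrix()
    w=(M@np.append(np.array(pj)/1e3,1))[:3]; d=r.T@(w-p0)/0.05
    psi=np.arctan2(r[1,0],r[0,0]); tw=-np.degrees((yaw-psi+np.pi)%(2*np.pi)-np.pi)/8
    return np.round(d,3),round(tw,2)
if __name__=='__main__':
    o=telemetry.get_obs(); print('t',round(o['time_s'],2),'F',np.round(o['force'],1),'w',round(o['grip_width'],4),'jig',np.round(1e3*(np.linalg.inv(M)@np.append(o['ee_pos'],1))[:3],1),'rpy',np.round(o['eef_rot'],3))
    for a in sys.argv[1:]:
        print(a,*rel(eval(a)))
E
python3 go.py '(40,-138,250)'
python3 - <<'E'
from h import *
t=load('top0')
print(t['extrinsics'][:3,3])
E
```

```text
t 0.1 F [-1.2 -0.6 -0.4] w 0.094 jig [-455.6 -612.5  224. ] rpy [-3.141 -0.     0.228]
(40,-138,250) [11.005 -8.197 -0.511] -10.37
[0.50869856 0.15274796 0.99704832]
```

```bash
python3 -m creep '[[[0.7,-0.5,-0.3],-0.6,1],[[1.4,-1,-0.5],-1.3,1],[[2.1,-1.5,-0.5],-1.9,1],[[2.8,-2,-0.5],-2.6,1],[[3.5,-2.5,-0.5],-3.2,1],[[4.2,-3.1,-0.5],-3.9,1],[[4.9,-3.6,-0.5],-4.5,1],[[5.6,-4.1,-0.5],-5.2,1],[[6.3,-4.6,-0.5],-5.8,1],[[7,-5.1,-0.5],-6.5,1],[[7.6,-5.6,-0.5],-7.1,1],[[7.9,-5.9,-0.5],-7.4,1]]' 12; python3 go.py '(40,-138,250)'
```

```text
time_s: 1.3
ee_pos: [0.4435, -0.157, 0.2491]
eef_rot: [-3.141, -0.0, 1.266]
force: [0.2, -0.4, 0.6]
grip_width: 0.094
t 1.3 F [ 0.2 -0.4  0.6] w 0.094 jig [ -98.6 -269.2  249.1] rpy [-3.141 -0.     1.266]
(40,-138,250) [ 3.51   1.499 -0.017] -2.93
```

```bash
python3 -m creep '[[[0.7,0.3,0],-0.6,1],[[1.4,0.6,0],-1.2,1],[[2.1,0.9,0],-1.8,1],[[2.8,1.2,0],-2.4,1],[[3.3,1.4,0],-2.8,1],[[3.5,1.5,0],-2.9,1],[[3.5,1.5,0],-2.9,0.5],[[3.5,1.5,0],-2.9,0.5]]' 12; python3 go.py '(40,-138,123)'
```

```text
time_s: 2.1
ee_pos: [0.5666, -0.0162, 0.2493]
eef_rot: [-3.141, 0.0, 1.664]
force: [0.9, -0.2, -0.2]
grip_width: 0.0811
t 2.1 F [ 0.9 -0.2 -0.2] w 0.0811 jig [  38.5 -142.   249.3] rpy [-3.141  0.     1.664]
(40,-138,123) [0.081 0.03  2.526] -0.08
```

```bash
python3 - <<'E'
from h import *
snap('top','top1'); snap('side','side1')
a=cv2.imread('pics/top1.png'); b=cv2.imread('pics/side1.png')
cv2.imwrite('pics/both1.png',np.hstack([a[140:340,180:460],b[140:340,150:430]]))
im=cv2.imread('pics/both1.png'); cv2.imwrite('pics/both1.png',cv2.resize(im,(800,286)))
E
python3 roll.py side1
```

```text
side1
roller (np.int64(914), array([-6.13371708, -2.79825503]), np.float64(6.741862977041045), np.float64(-155.47711619968646), np.float64(0.6605388424749365))
handle (np.int64(431), np.float64(3.287534941901565), np.float64(1.1035635881556007))
knob (np.int64(63), array([105.8, 112.8, 118.8, 121.1, 126.9]))
```

View pics/both1.png

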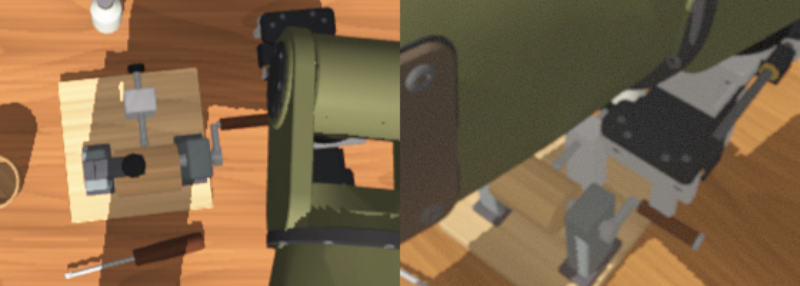

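The gripper stands over the handle (side, around 650,190). The knob is visible in the top view at (137,68). Descending.

```bash
python3 -m creep '[[[0.1,0,0.5],-0.1,0.5],[[0.1,0,1.0],-0.1,0.5],[[0.1,0,1.5],-0.1,0.5],[[0.1,0,2.0],-0.1,0.5],[[0.1,0,2.3],-0.1,0.5],[[0.1,0,2.5],-0.1,0.5],[[0.1,0.03,2.53],-0.1,0.5],[[0.1,0.03,2.53],-0.1,0.5]]' 12; python3 go.py '(40,-138,123)'
```

```text
time_s: 3.0
ee_pos: [0.5685, -0.0106, 0.1236]
eef_rot: [3.141, 0.0, 1.679]
force: [-0.1, -0.6, -0.2]
grip_width: 0.0466
t 3.0 F [-0.1 -0.6 -0.2] w 0.0466 jig [  40.9 -136.7  123.6] rpy [3.141 0.    1.679]
(40,-138,123) [-0.027 -0.019  0.012] 0.03
```

Close gently (16 mm is about 0.17 opening).

```bash
python3 -m creep '[[[0,-0.02,0],0,0.25],[[0,-0.02,0],0,0.25],[[0,-0.02,0],0,0.1],[[0,-0.02,0],0,0.1],[[0,-0.02,0],0,0.1],[[0,-0.02,0],0,0.1]]' 12; python3 go.py '(40,-138,123)'
python3 - <<'E'
from h import *
snap('side','side2');crop('side2',220,220,420,370,4,'side2c')
E
python3 roll.py side2
```

```text
time_s: 3.6
ee_pos: [0.5679, -0.0104, 0.1233]
eef_rot: [3.139, 0.0, 1.68]
force: [5.3, -0.2, -1.1]
grip_width: 0.0154
t 3.6 F [ 5.3 -0.2 -1.1] w 0.0154 jig [  40.4 -136.4  123.3] rpy [3.139 0.    1.68 ]
(40,-138,123) [-0.033 -0.008  0.006] 0.03
side2
roller (np.int64(0), array([0., 0.]), np.float64(0.0), np.float64(0.0), np.float64(nan))
handle (np.int64(76), np.float64(4.230102650298401), np.float64(2.4183251487430333))
knob index -1 is out of bounds for axis 0 with size 0roll.py:12: RuntimeWarning: Mean of empty slice.
  a=r.x; return m.sum(),a,np.hypot(*a),np.degrees(np.arctan2(a[1],a[0])),np.abs(r.fun).mean()
  ret = ret.dtype.type(ret / rcount)
```

View pics/side2c.png

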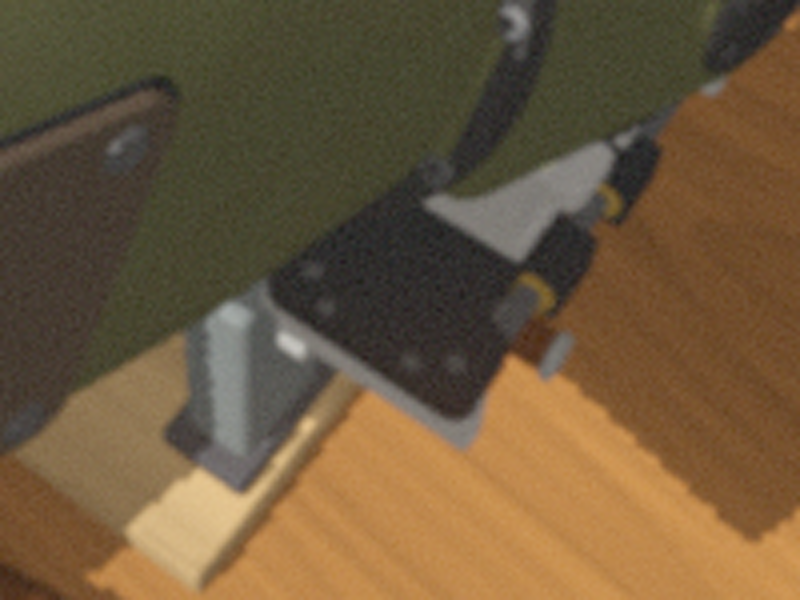

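Gripped (15.4 mm). Now I'll carry it round over the top, starting with about 36°.

```bash
python3 -m creep '[[[0,0,-0.08],0,0.1],[[0,-0.02,-0.16],0,0.1],[[0,-0.05,-0.24],0,0.1],[[0,-0.08,-0.31],0,0.1],[[0,-0.12,-0.38],0,0.1],[[0,-0.18,-0.45],0,0.1],[[0,-0.18,-0.45],0,0.1]]' 12; python3 go.py
python3 - <<'E'
from h import *
snap('top','top2');crop('top2',215,160,415,310,4,'top2c')
E
python3 roll.py top2
```

```text
time_s: 4.35
ee_pos: [0.5586, -0.0114, 0.1462]
eef_rot: [3.14, 0.0, 1.68]
force: [0.9, -0.8, 4.6]
grip_width: 0.0157
t 4.35 F [ 0.9 -0.8  4.6] w 0.0157 jig [  31.  -136.4  146.2] rpy [3.14 0.   1.68]
top2
roller (np.int64(616), array([-4.54564622, -6.65512668]), np.float64(8.059380295379855), np.float64(-124.33421907611176), np.float64(0.9170682703018331))
handle (np.int64(63), np.float64(41.82520723257164), np.float64(0.912398468415601))
knob (np.int64(112), array([105.4, 113. , 120.7, 125.3, 128.6]))
```

View pics/top2c.png

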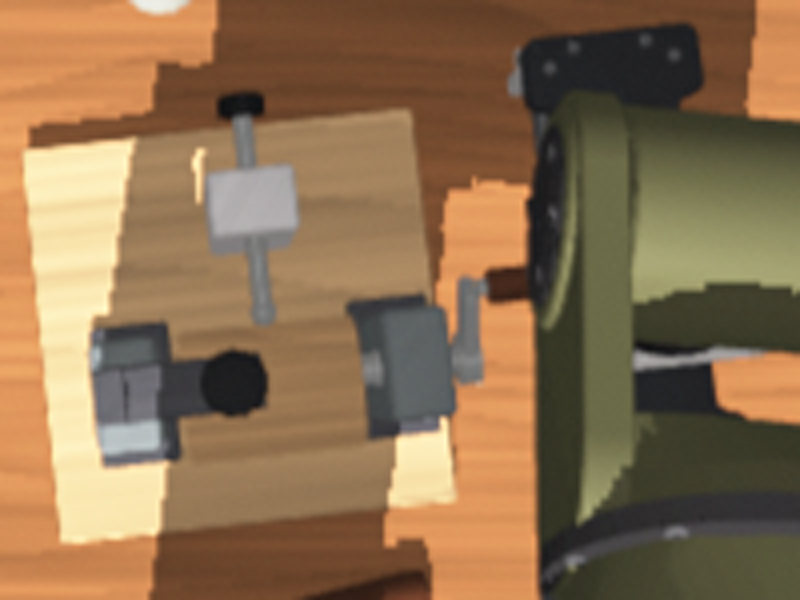

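The knob is at (241,104) in the crop and has moved out as expected. Handle ~41°, roller ~-124°. Forces are light, so I'll continue to ~112°.

```bash
python3 -m creep '[[[0,-0.08,-0.08],0,0.1],[[0,-0.17,-0.15],0,0.1],[[0,-0.26,-0.2],0,0.1],[[0,-0.36,-0.25],0,0.1],[[0,-0.47,-0.27],0,0.1],[[0,-0.58,-0.28],0,0.1],[[0,-0.7,-0.28],0,0.1],[[0,-0.81,-0.26],0,0.1],[[0,-0.91,-0.23],0,0.1],[[0,-0.91,-0.23],0,0.1]]' 12; python3 go.py
python3 - <<'E'
from h import *
snap('top','top3');crop('top3',215,160,415,310,4,'top3c')
E
python3 roll.py top3
```

```text
time_s: 5.4
ee_pos: [0.5129, -0.0163, 0.1571]
eef_rot: [3.141, 0.0, 1.68]
force: [1.9, -0.8, 0.5]
grip_width: 0.0155
t 5.4 F [ 1.9 -0.8  0.5] w 0.0155 jig [ -15.  -136.5  157.1] rpy [3.141 0.    1.68 ]
top3
roller (np.int64(600), array([ 5.09843587, -6.34967519]), np.float64(8.143244031420943), np.float64(-51.23747395490285), np.float64(0.9230038500532597))
handle (np.int64(74), np.float64(112.87671808373602), np.float64(0.9332219816531498))
knob (np.int64(138), array([105.4, 115.8, 128.2, 133.5, 137.5]))
```

View pics/top3c.png

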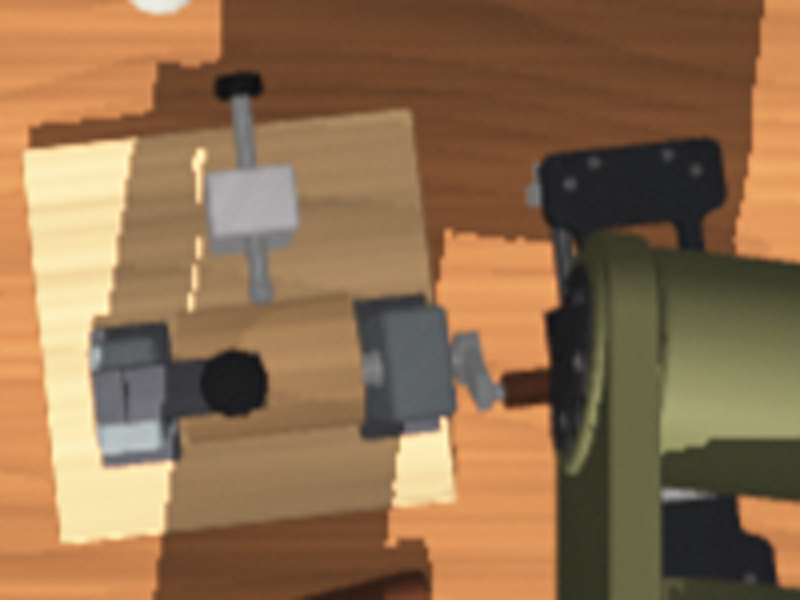

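The knob is at (238,85), well pushed in. Roller -51°, handle 113°. Going on to ~146°.

```bash
python3 -m creep '[[[0,-0.07,0.03],0,0.1],[[0,-0.14,0.08],0,0.1],[[0,-0.21,0.13],0,0.1],[[0,-0.27,0.18],0,0.1],[[0,-0.32,0.25],0,0.1],[[0,-0.36,0.29],0,0.1],[[0,-0.36,0.29],0,0.1]]' 12; python3 go.py
cat > kn.py <<'E'
from roll import *
# sub-pixel knob far/near edge along plunger axis in top image -> jig x
def edge(tag):
    c=load(tag); g=cv2.cvtColor(c['img'],cv2.COLOR_RGB2GRAY).astype(float)
    xs=np.arange(100,150,0.25); prof=[]
    for x in xs:
        s=0
        for y in(-4,-2,0,2,4):
            u,v=proj(c,(M@np.array([x/1e3,y/1e3,0.125,1]))[:3]); s+=cv2.getRectSubPix(g.astype(np.float32),(1,1),(float(u),float(v)))[0,0]
        prof.append(s/5)
    prof=np.array(prof); i=np.argmin(prof); w=np.clip(np.percentile(prof,60)-prof,0,None)
    # dark centroid of contiguous region
    a=i
    th=(prof[i]+np.median(prof))/2
    b=i
    while a>0 and prof[a]<th:a-=1
    while b<len(xs)-1 and prof[b]<th:b+=1
    return xs[a],xs[b],(xs[a]+xs[b])/2
if __name__=='__main__':
    for t in sys.argv[1:]: print(t,edge(t),'roller',np.round(roller(load(t))[3],1),'handle',np.round(handle(load(t))[1],1))
E
python3 -c "
from h import *
snap('top','top4')"
python3 kn.py top0 top1 top2 top3 top4
```

```text
time_s: 6.15
ee_pos: [0.4953, -0.0182, 0.1426]
eef_rot: [3.141, -0.0, 1.68]
force: [4.3, 0.9, -0.1]
grip_width: 0.0158
t 6.15 F [ 4.3  0.9 -0.1] w 0.0158 jig [ -32.6 -136.6  142.6] rpy [ 3.141 -0.     1.68 ]
top0 (np.float64(120.25), np.float64(129.75), np.float64(125.0)) roller -160.8 handle 4.5
top1 (np.float64(119.25), np.float64(129.25), np.float64(124.25)) roller -161.8 handle 4.6
top2 (np.float64(121.75), np.float64(132.25), np.float64(127.0)) roller -124.3 handle 41.8
top3 (np.float64(130.25), np.float64(142.0), np.float64(136.125)) roller -51.2 handle 112.9
top4 (np.float64(133.25), np.float64(145.25), np.float64(139.25)) roller -18.1 handle 146.1
```

```bash
python3 -m creep '[[[0,-0.04,0.07],0,0.1],[[0,-0.08,0.15],0,0.1],[[0,-0.1,0.23],0,0.1],[[0,-0.1,0.23],0,0.1]]' 12; python3 go.py
python3 -c "
from h import *
snap('top','top5')"
python3 -m creep '[[[0,-0.02,0.08],0,0.1],[[0,-0.03,0.16],0,0.1],[[0,-0.02,0.24],0,0.1],[[0,-0.02,0.24],0,0.1]]' 12; python3 go.py
python3 -c "
from h import *
snap('top','top6')"
python3 kn.py top4 top5 top6
```

```text
time_s: 6.6
ee_pos: [0.4897, -0.0188, 0.1304]
eef_rot: [-3.141, -0.0, 1.68]
force: [2.8, 1.0, -4.8]
grip_width: 0.0157
t 6.6 F [ 2.8  1.  -4.8] w 0.0157 jig [ -38.2 -136.5  130.4] rpy [-3.141 -0.     1.68 ]
time_s: 7.05
ee_pos: [0.4887, -0.0189, 0.1183]
eef_rot: [-3.14, -0.0, 1.68]
force: [3.0, 0.7, -5.7]
grip_width: 0.0153
t 7.05 F [ 3.   0.7 -5.7] w 0.0153 jig [ -39.3 -136.6  118.3] rpy [-3.14 -0.    1.68]
top4 (np.float64(133.25), np.float64(145.25), np.float64(139.25)) roller -18.1 handle 146.1
top5 (np.float64(133.75), np.float64(146.0), np.float64(139.875)) roller 1.2 handle 165.6
top6 (np.float64(133.25), np.float64(145.25), np.float64(139.25)) roller 18.0 handle 183.8
```

The knob position is symmetric about ~165° (139.25 / 139.9 / 139.25 mm), and the roller fit agrees at 1°. Going back to 165°.

```bash
python3 -m creep '[[[0,-0.01,-0.08],0,0.1],[[0,0,-0.16],0,0.1],[[0,0.02,-0.24],0,0.1],[[0,0.02,-0.24],0,0.1],[[0,0.02,-0.24],0,0.1],[[0,0.02,-0.24],0,0.1]]' 12; python3 go.py
python3 -c "
from h import *
snap('top','top7');crop('top7',215,160,415,310,4,'top7c')"
python3 kn.py top7
```

```text
time_s: 7.7
ee_pos: [0.4905, -0.0188, 0.1315]
eef_rot: [3.14, 0.0, 1.68]
force: [1.3, 1.2, 4.0]
grip_width: 0.0155
t 7.7 F [1.3 1.2 4. ] w 0.0155 jig [ -37.5 -136.7  131.5] rpy [3.14 0.   1.68]
top7 (np.float64(133.75), np.float64(146.0), np.float64(139.875)) roller -1.6 handle 163.2
```

View pics/top7c.png

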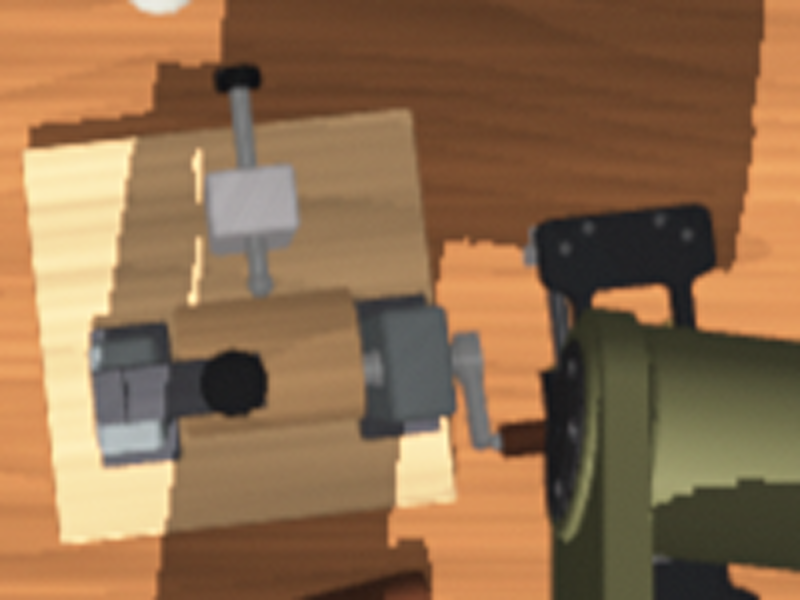

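The knob is at (238,77), its farthest in. Handle 163°, within 2° of the top. Now I'll release and lift straight up.

```bash
python3 -m creep '[[[0,0,0.02],0,0.1],[[0,0,0.02],0,0.3],[[0,0,0.02],0,0.5],[[0,0,0.02],0,0.5],[[0,0,0.02],0,0.5],[[0,0,0.02],0,0.5],[[0,0,-0.3],0,0.5],[[0,0,-0.8],0,0.5],[[0,0,-1.3],0,0.5],[[0,0,-1.8],0,0.5],[[0,0,-2.3],0,0.5],[[0,0,-2.6],0,0.5]]' 12; python3 -c "
from h import *
snap('top','top8')
"
python3 kn.py top8; python3 go.py '(0,18,265)'
```

```text
time_s: 8.95
ee_pos: [0.4904, -0.0189, 0.2629]
eef_rot: [3.14, 0.0, 1.68]
force: [1.4, -0.1, 0.7]
grip_width: 0.0468
top8 (np.float64(134.5), np.float64(149.75), np.float64(142.125)) roller -0.6 handle 163.8
t 9.0 F [-0.5 -0.2  2.1] w 0.0472 jig [ -37.1 -136.8  264.6] rpy [3.137e+00 1.000e-03 1.680e+00]
(0,18,265) [ 3.092  0.757 -0.009] 0.04
```

```bash
python3 -m creep '[[[0.3,0.1,0],0,0],[[0.7,0.2,0],0,0],[[1.1,0.3,0],0,0],[[1.5,0.4,0],0,0],[[1.9,0.5,0],0,0],[[2.3,0.6,0],0,0],[[2.7,0.7,0],0,0],[[3,0.75,0],0,0],[[3.1,0.76,0],0,0],[[3.1,0.76,0],0,0],[[3.1,0.76,0],0,0]]' 12; python3 -c "
from h import *
snap('top','top9');snap('side','side9');crop('side9',150,160,350,310,4,'side9c');crop('top9',215,160,415,310,4,'top9c')
"
python3 kn.py top9; python3 go.py '(0,18,231)'
```

```text
time_s: 10.1
ee_pos: [0.511, 0.1388, 0.2609]
eef_rot: [-3.141, 0.0, 1.68]
force: [0.2, 0.3, 0.6]
grip_width: 0.0003
top9 (np.float64(136.75), np.float64(142.75), np.float64(139.75)) roller 0.0 handle 163.7
t 10.2 F [ 0.5 -0.2  1. ] w 0.0005 jig [ -0.6  17.9 261. ] rpy [3.142 0.    1.679]
(0,18,231) [0.003 0.012 0.599] 0.03roll.py:12: RuntimeWarning: Mean of empty slice.
  a=r.x; return m.sum(),a,np.hypot(*a),np.degrees(np.arctan2(a[1],a[0])),np.abs(r.fun).mean()
  ret = ret.dtype.type(ret / rcount)
```

View pics/side9c.png

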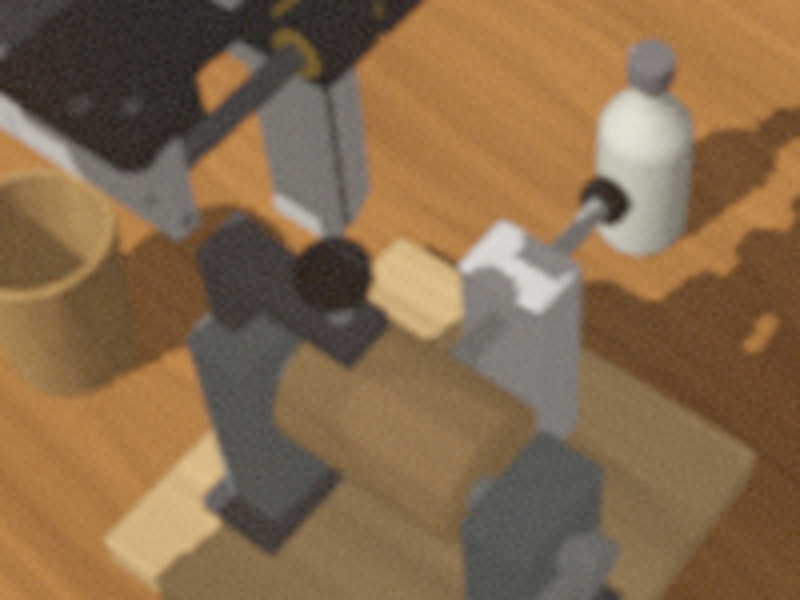

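View pics/top9c.png

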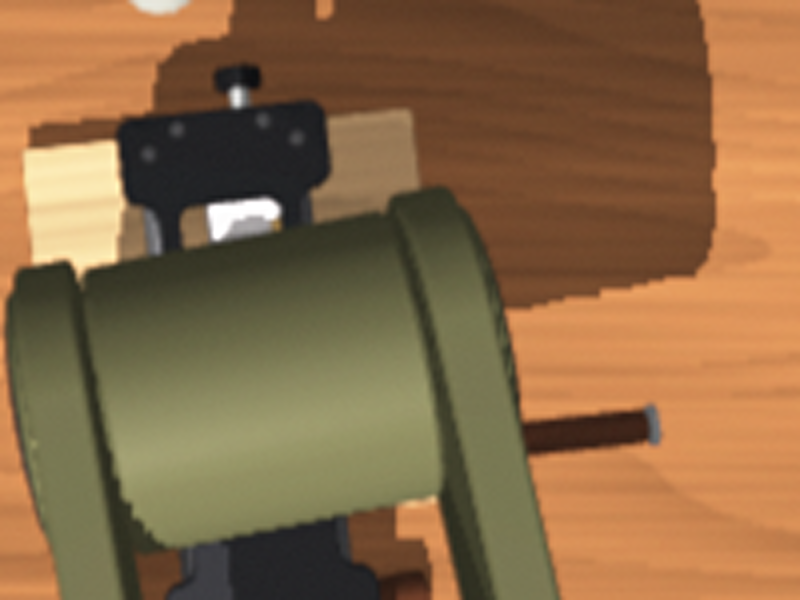

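The closed fingers stand over the head (333,270 in the side crop) and the knob is still at (238,78). Lowering gently.

```bash
python3 -m creep '[[[0,0.01,0.2],0,0],[[0,0.01,0.4],0,0],[[0,0.01,0.5],0,0],[[0,0.01,0.55],0,0],[[0,0.01,0.6],0,0],[[0,0.01,0.63],0,0],[[0,0.01,0.66],0,0],[[0,0.01,0.68],0,0],[[0,0.01,0.7],0,0],[[0,0.01,0.7],0,0]]'; python3 go.py '(0,18,222)'
```

```text
time_s: 11.2
ee_pos: [0.5115, 0.1394, 0.226]
eef_rot: [3.142, 0.0, 1.68]
force: [-2.5, -1.2, 3.8]
grip_width: 0.0004
t 11.2 F [-2.5 -1.2  3.8] w 0.0004 jig [-1.00e-01  1.85e+01  2.26e+02] rpy [3.142 0.    1.68 ]
(0,18,222) [-0.011  0.002  0.08 ] 0.03
```

```bash
python3 -m creep '[[[0,0,0.02],0,0],[[0,0,0.04],0,0],[[0,0,0.06],0,0],[[0,0,0.07],0,0],[[0,0,0.07],0,0],[[0,0,0.07],0,0]]'; python3 go.py '(0,18,222)'
```

```text
time_s: 11.8
ee_pos: [0.5116, 0.1394, 0.2225]
eef_rot: [3.141, -0.0, 1.68]
force: [-2.7, -1.1, 4.9]
grip_width: 0.0003
t 11.8 F [-2.7 -1.1  4.9] w 0.0003 jig [ -0.   18.5 222.5] rpy [ 3.141 -0.     1.68 ]
(0,18,222) [-0.011  0.     0.011] 0.03
```

```bash
python3 -m creep '[[[0,0,0.01],0,0],[[0,0,0.02],0,0],[[0,0,0.02],0,0],[[0,0,0.02],0,0]]'; python3 go.py '(0,18,222)'
```

```text
time_s: 12.2
ee_pos: [0.5116, 0.1395, 0.2222]
eef_rot: [3.141, -0.0, 1.68]
force: [-5.4, -1.0, 11.8]
grip_width: 0.0004
t 12.2 F [-5.4 -1.  11.8] w 0.0004 jig [ -0.   18.5 222.2] rpy [ 3.141 -0.     1.68 ]
(0,18,222) [-0.011  0.     0.003] 0.04
```

The force jumped from 4.9 to 11.8 N while the tool moved only 0.3 mm, so the stop is reached. Hold briefly, then lift.

```bash
python3 -m creep '[[[0,0,0],0,0],[[0,0,0],0,0],[[0,0,-0.1],0,0],[[0,0,-0.2],0,0],[[0,0,-0.4],0,0],[[0,0,-0.8],0,0],[[0,0,-1.2],0,0],[[0,0,-1.6],0,0],[[-0.6,-0.4,-1.8],0,0],[[-1.2,-0.8,-1.8],0,0],[[-1.8,-1.2,-1.8],0,0],[[-2.4,-1.6,-1.8],0,0]]'; python3 -m creep '[[[-0.7,-0.4,0],0,0],[[-1.4,-0.8,0],0,0],[[-2.1,-1.2,0],0,0],[[-2.1,-1.2,0],0,0],[[-2.1,-1.2,0],0,0]]';python3 -c "
from h import *
snap('top','top10');snap('side','side10');crop('side10',150,160,350,310,4,'side10c');crop('top10',215,160,415,310,4,'top10c')
"
python3 kn.py top10; python3 roll.py side10;python3 go.py
```

```text
time_s: 13.4
ee_pos: [0.4443, 0.0105, 0.3118]
eef_rot: [3.141, -0.0, 1.68]
force: [1.2, 0.2, 1.6]
grip_width: 0.0006
time_s: 13.9
ee_pos: [0.3968, -0.0998, 0.3118]
eef_rot: [3.141, 0.0, 1.678]
force: [-0.7, -0.4, -0.3]
grip_width: 0.0008
top10 (np.float64(134.25), np.float64(149.75), np.float64(142.0)) roller -0.6 handle 164.0
side10
roller (np.int64(807), array([ 9.46442797, -0.2365494 ]), np.float64(9.467383609648907), np.float64(-1.4317253133520644), np.float64(0.6562854726969358))
handle Initial guess is outside of provided bounds
knob index -1 is out of bounds for axis 0 with size 0
t 14.0 F [ 0.2  0.5 -0.3] w 0.0003 jig [-138.6 -206.5  311.6] rpy [ 3.141 -0.     1.681]
  return _methods._mean(a, axis=axis, dtype=dtype,
  ret = ret.dtype.type(ret / rcount)
```

View pics/side10.png

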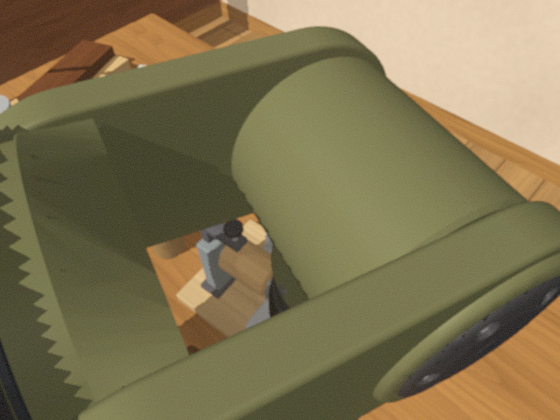

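View pics/top10.png

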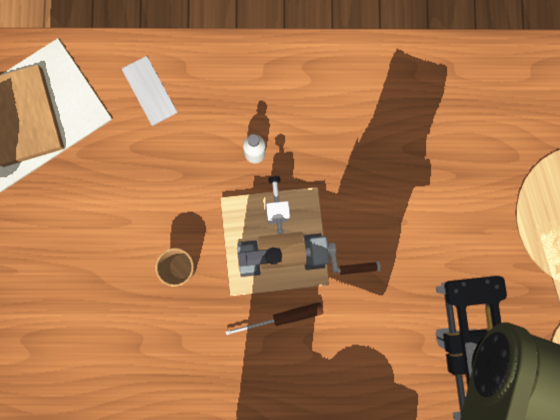

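Run:
```python
from roll import *
for t in('side9','side10','side0','top10'):
    p=cloud(load(t)); m=(np.hypot(p[:,0],p[:,1]-18)<10)&(p[:,2]>190)&(p[:,2]<225); print(t,m.sum(),np.median(p[m,2]) if m.any() else None)
```

```text
side9 149 211.9360082262104
side10 138 211.89474980741096
side0 144 211.9491784483585
top10 118 212.1851878989844
```

The marker is back up (212 mm), roller -1°, handle 164°. The cup (174,267), bottle (254,149) and screwdriver (275,319) are where they were, and the arm is clear.

```bash
python3 -c "
from station import ctrl
print(ctrl.hand_in())"
```

```text
the job is handed in; nothing more can be done
None
```

I turned the roller by the crank to the top of the plunger's swing, let go of the handle, pressed the marker down to its stop and released it. The job was handed in at about 14 s of the 72 s allowed.

- **Finding the top:** I overshot by about 19° to compare both sides. The knob stood at 139.25 mm with the handle at 146° and at 184°, and at 139.9 mm in between, so the top is at about 165°. I left the handle at 164°.
- **Pressing the marker:** The force jumped from 4.9 to 11.8 N over the last 0.3 mm of tool travel, so it reached its stop. That is well under the 25 N limit.
- **Last checks:** The roller's high side was within about 1.5° of facing the plunger, and the marker head was back at 212 mm. The cup, bottle and screwdriver were where they started in the final picture, and the arm was clear of everything.
- **Disagreement:** My edge measure put the knob at 142 mm in two pictures taken after release, against 139.9 mm before, although the roller and handle angles had not changed. I took this to be changed shadows rather than movement.

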